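# Snap the programme knob back onto the drying-cabinet control box

### The arm

A 6-joint arm with a two-finger parallel gripper is mounted at the origin on a cart in front of the work surface, level with it; the furniture and walls round the work are solid. World frame = base frame: x ahead of the robot, y to its left, z up, the work surface at z = 0. Lengths are in m, angles in rad, forces in N, time in s.
With the tool pointing down it reaches from about 0.35 to 0.975 m from the base axis. Payload 4.9 kg.
Tool frame: the origin (TCP) lies midway between the tips of the shut fingers; the grasp point (between the pads) lies 19 mm behind it; z points along the fingers, y is the line along which they close (so a half turn about z gives the same grasp; the last joint's range is limited). The gripper opens to 85 mm and grips with 20 to 120 N. Pads are 22 mm wide; open, the fingers measure 114 mm over their backs; the gripper's body (76 mm by 85 mm) begins 54 mm behind the grasp point. The pads swing forward as they close: fully open they stand 13 mm farther back than shut.
Start: joints at [-1.412, 0.053, 1.613, -0, 1.476, -0.119], TCP at [0.171, -0.601, 0.231] pointing down, gripper open.
Joint ranges: [-3.01, 3.01], [-1.01, 2.22], [0.06, 2.58], [-1.02, 4.17], [0.09, 2.62], [-3.14, 3.14]. Speed limits (rad/s): [2.57, 2.57, 3.14, 3.14, 3.14, 3.14].

### API

Orientations are given as a unit quaternion [w, x, y, z].
In Python, from plant import state, grab_frame, camera_info, job_done, spot_in, masks_of, pinpoint gives the robot as it stands.
- The arm moves only by the shell command python3 -m handwheel 'ROWS' [OPENING]. ROWS is JSON, a list that holds one entry, the list of rows, each a list of 6 numbers: the shift along the world's x, y, z in m, then the turn, a rotation vector about the world's x, y, z in degrees. In form: [[[tx, ty, tz, ax, ay, az], ...]]. A call has 1 to 20 rows; each row shifts and turns the commanded pose from where the row before left it; what a row does not reach is not made up. A row lasts 1/12 s, in which the tool goes at most 41.7 mm and 7.16 degrees, less where a joint would pass 70% of its speed; a pose out of reach is approached as far as the arm can. A call is refused whole if a number of a shift passes 0.0417 or a number of a turn 7.16, either way. A call with a gripper value outside its range is refused whole. OPENING is the opening, from 0 (shut) to 1 (fully open), set as the call begins (- or left out, the last holds). The fingers move at their own pace and stop on an object; the grip force is fixed at half the most. Time passes only in rows, so rows that do not move let the fingers close. It gives the time, the measured TCP pose, the force, the opening and the grip force at its end, in the units of the state.
- state(): the state, without advancing time (a new reading comes with each control period).
- grab_frame(name): name is "side" or "top"; returns (picture, depth): 400x640x3 uint8, blue, green, red; 400x640 float32, m along the optical axis (not along the pixel's ray), 0 where there is no reading.
- camera_info(name): a dict with "fx", "fy", "cx", "cy" (pixels), "T" (4x4, takes a point from camera to world coordinates). Camera axes: x right, y up, looking along -z (the intrinsics and any distortion apply to the point x, -y, -z); pixel columns grow to the right and rows downward; lengths in m; the calibration is good to about 2 mm. A picture is of the moment at which its call begins. camera_info takes no time and is no camera call.
- job_done(): hands the job in; it is judged then, once.
Trained networks look in the newest picture that a camera, given by its name, has taken for a name from the list of things; names that differ only in an ending like _2 or _b are one class to them, and where a whole thing is asked for, a point or a joint stands for the part that bears it (a point fixed in the world has none). Each returns a list of dicts, best first, with "conf" (0 to 1); they miss things now and then, are a little off and sometimes report something else, mostly with a low value. They report only what shows in the picture. A call takes as long as a camera call. They do not tell look-alikes from the thing itself.
- spot_in(camera, thing): "box" ([left, top, width, height] in pixels, round what is visible of it).
- masks_of(camera, thing): "region" (400x640 bool, what is visible of it) and "box" ([left, top, width, height] in pixels, round what is visible of it).
- pinpoint(camera, thing): "position" ([column, row] in pixels: a listed point, or the origin of a listed thing).
The state is a dict: "time": time; "joint_pos": joint angles; "joint_vel": joint speeds; "joint_efforts": joint torques, N m; "tool_pos": TCP position; "tool_rot": TCP orientation; "contact_force": force on the tool from outside, world axes, zero at the start; "ft_torque": the same for the moment, N m; "gripper_width": opening from 0.0 (shut) to 1.0 (fully open); "grasp_force": force on a finger pad.
Only numpy, scipy, OpenCV 4.12 (cv2) and the standard library are available. Lean on these libraries where they do the work, as an engineer would, in place of code of your own. Each camera call takes 0.05 s, during which the arm holds its last target. There are 200 camera calls.

### The job

The black knob has come off the control box of the drying cabinet. Fit it back on the spindle, lining its bore up with the spindle's flat and pushing it gently fully home until it snaps in, and leave it turned so that its white pointer stands at the red mark. Do not force it, and do not knock over or push the other things about.

Things in the scene. Friction and masses are not known exactly. Their poses are not given: they have to be found in the camera images.
- control_box: white fixed box, 120 mm (x) by 150 mm (y) by 50 mm high, grey panel on top, for the drying cabinet. Origin: centre of its underside; z up. On the panel, at (-8, 0) mm, stands the upright aluminium D-spindle in a brass collar (26 mm diameter, 2 mm high). Pushing the knob on with over 30 N, or over 60 N between knob and box at any time, counts as forcing
- spindle_tip (a point): centre of the spindle's tip, 68 mm over the box's underside; vertical axis. Its axes are the box's and do not turn with the spindle. The spindle is 16 mm in diameter, 16 mm tall above the collar, with one flat 3 mm from the axis along its full length; round part of the top edge bevelled 1 mm. Knob home: its underside is 16 mm below this point, on the collar
- spindle_base (a point): spindle axis at the collar's top. The spindle's angle is not measured: its flat faces the box's +x to within 1.0 rad either way; see it, or feel it by turning the knob on the tip pressed with 3 to 5 N until it drops. The spindle stays put meanwhile (0.07 N m friction, turns within 1.9 rad of +x)
- snap (a point): point on the axis, 7 mm above the collar, where two sprung steel balls stand out of the spindle, square to the flat. They stop the knob after it has dropped about 7 mm over the tip; about 7 to 14 N pushes it over them, and it snaps down to the collar. The knob then turns the spindle
- mark (a point): point on the panel over which the end of the pointer has to stand, 21 mm from the spindle's axis, at 1.3 rad clockwise (seen from above) from the box's +x direction; just outside it is the red mark, 11 by 5 mm
- knob_centre (a point): centre (half-way up) of the loose black knob, 46 mm diameter, 45 mm high, 60 g, upright on the worktop. z up; +x: direction of the white pointer. Round skirt 21 mm high; above it a flat-sided grip bar along x, 40 mm long, 14 mm wide, 24 mm high, white line on its top
- pill_bottle_mid (a point): bystander, to be left alone: upright white tablet bottle, 37 mm diameter, 78 mm high; point half-way up
- knob_bore (a point): mouth of the knob's bore, centre of its underside. D-shaped, 17 mm wide, 18 mm deep, its flat on the pointer side (+x): it drops on when the pointer points where the spindle's flat faces, to within about 0.2 rad; clearance 0.5 to 0.6 mm all round
- knob_pointer (a point): end of the white pointer line, at the skirt's lower edge, 21 mm from the knob's axis along its +x
- red_spool_mid (a point): bystander, to be left alone: wooden reel of dark red thread standing up, 29 mm diameter, 40 mm high; point half-way up
- white_spool_mid (a point): bystander, to be left alone: wooden reel of white thread standing up, 29 mm diameter, 40 mm high; point half-way up
- green_spool_mid (a point): bystander, to be left alone: wooden reel of green thread standing up, 29 mm diameter, 40 mm high; point half-way up
Not all that is in view belongs to the job. Of the things shaped like the part that bears knob_centre, the black one is meant.

How it is judged:
By the outcome, as a careful person would: the job done as asked, in the order asked, and still so for the second after the job is handed in, with the robot touching nothing.
It also fails if it takes over 72 s, if anything falls off the work surface, if the arm or the gripper's body presses on something with over 40 N, if the wrist force passes 120 N, or if a joint passes its speed limit or range.

## Working session

There is one attempt and no reset: what is moved stays moved. The work goes in short steps, Python scripts to look and compute and a shell command to move; the robot and the scene stay as the last step left them, time stands still between calls to the robot, and variables do not carry over. Pictures are saved under pics/ and viewed, at most 10 in all, crops included, and the job is handed in when it is done.

```bash
mkdir -p pics; cat > h.py <<'E'
import numpy as np,cv2
from plant import *
def world(cam,uv,depth=None,z=None):
    c=camera_info(cam);T=np.array(c["T"])
    u,v=uv
    d=np.array([(u-c["cx"])/c["fx"],-(v-c["cy"])/c["fy"],-1.0])
    if depth is not None: return T[:3,:3]@(d*depth)+T[:3,3]
    r=T[:3,:3]@d; o=T[:3,3]; return o+r*(z-o[2])/r[2]
def proj(cam,p):
    c=camera_info(cam);T=np.array(c["T"]);q=T[:3,:3].T@(np.array(p)-T[:3,3])
    return c["cx"]+c["fx"]*q[0]/-q[2], c["cy"]-c["fy"]*q[1]/-q[2]
E
python3 - <<'E'
from h import *
for n in("top","side"):
    c=camera_info(n);print(n,{k:(np.round(v,3).tolist()) for k,v in c.items() if k!="name"})
    p,d=grab_frame(n);cv2.imwrite(f"pics/{n}0.png",p);np.save(f"pics/{n}0.npy",d)
    for t in["control_box","spindle_tip","mark","knob_centre","knob_bore","knob_pointer","pill_bottle_mid","red_spool_mid","white_spool_mid","green_spool_mid"]:
        for r in pinpoint(n,t)[:3]:
            print(n,t,round(r["conf"],2),np.round(r["position"],1))
E
```

```text
top {'fx': 405.458, 'fy': 405.458, 'cx': 319.747, 'cy': 196.814, 'T': [[-0.023, 0.996, -0.091, 0.474], [-1.0, -0.022, 0.011, -0.022], [0.009, 0.091, 0.996, 1.237], [0.0, 0.0, 0.0, 1.0]]}
top control_box 0.91 [359.3 212.3]
top control_box 0.49 [258.1 208.7]
top spindle_tip 0.57 [362.9 213. ]
top knob_centre 0.77 [257.2 218.4]
top knob_centre 0.73 [258.9 245.8]
top knob_centre 0.71 [226.5 237.1]
top knob_bore 0.77 [260.8 246.4]
top knob_bore 0.75 [257.6 220.3]
top knob_bore 0.59 [228.5 233.9]
top knob_pointer 0.52 [292.8 216.1]
top knob_pointer 0.5 [258.1 210.8]
top knob_pointer 0.46 [266.7 245.4]
top white_spool_mid 0.45 [444.6 221.9]
top green_spool_mid 0.55 [192.1 163. ]
side {'fx': 362.406, 'fy': 362.406, 'cx': 319.23, 'cy': 203.629, 'T': [[-0.966, 0.162, -0.201, 0.398], [-0.258, -0.639, 0.725, 0.677], [-0.01, 0.752, 0.659, 0.728], [0.0, 0.0, 0.0, 1.0]]}
side control_box 0.91 [345.5 198. ]
side control_box 0.63 [316.3 286.4]
side spindle_tip 0.82 [351.9 185.1]
side mark 0.71 [352.1 182.1]
side knob_centre 0.85 [363.1 280.2]
side knob_centre 0.74 [328.8 276.7]
side knob_centre 0.68 [341.7 312.4]
side knob_bore 0.78 [364.1 286. ]
side knob_bore 0.7 [338.2 255.2]
side knob_bore 0.68 [344.  321.4]
side knob_pointer 0.87 [359.4 279.3]
side knob_pointer 0.83 [333.1 317.3]
side knob_pointer 0.77 [321.6 286.9]
side pill_bottle_mid 0.79 [258.5 216.1]
side red_spool_mid 0.64 [296.9 165.1]
side white_spool_mid 0.48 [371.1 152.1]
side white_spool_mid 0.26 [348.9 187.3]
side green_spool_mid 0.84 [226.5 329.4]
```

View pics/top0.png

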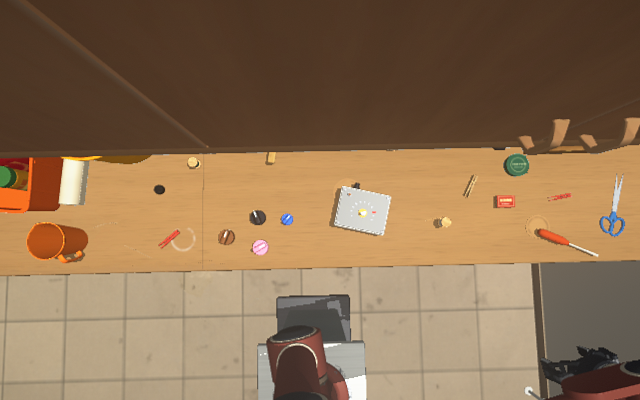

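View pics/side0.png

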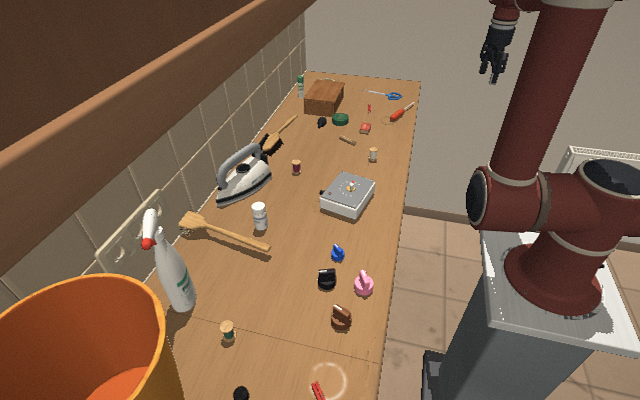

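The black knob is at top (257,217) and side (327,278). The box is at top (362,211) and side (348,195), with a brown, a pink and a blue look-alike nearby. I'll zoom in on the knob and the box.

```bash
python3 - <<'E'
from h import *
t=cv2.imread("pics/top0.png");s=cv2.imread("pics/side0.png")
f=lambda im,x,y,w,h:cv2.resize(im[y:y+h,x:x+w],(400,300),interpolation=cv2.INTER_CUBIC)
o=np.vstack([np.hstack([f(t,237,202,40,30),f(t,322,181,80,60)]),np.hstack([f(s,307,263,40,30),f(s,308,165,80,60)])])
cv2.imwrite("pics/c1.png",o)
dt=np.load("pics/top0.npy");ds=np.load("pics/side0.npy")
for cam,d,uv in[("top",dt,(257,217)),("top",dt,(300,190)),("top",dt,(350,205)),("top",dt,(380,225)),("top",dt,(362,212)),("top",dt,(320,100)),("top",dt,(320,148)),("side",ds,(327,271)),("side",ds,(352,184)),("side",ds,(350,207))]:
    print(cam,uv,np.round(world(cam,uv,depth=d[uv[1],uv[0]]),3))
E
```

```text
top (257, 217) [0.527 0.149 0.049]
top (300, 190) [ 0.61   0.024 -0.004]
top (350, 205) [ 0.556 -0.124  0.051]
top (380, 225) [ 0.496 -0.21   0.052]
top (362, 212) [ 0.534 -0.157  0.066]
top (320, 100) [ 0.61  -0.03   0.835]
top (320, 148) [ 0.614 -0.032  0.582]
side (327, 271) [0.526 0.152 0.042]
side (352, 184) [ 0.528 -0.16   0.065]
side (350, 207) [ 0.518 -0.083  0.043]
```

View pics/c1.png

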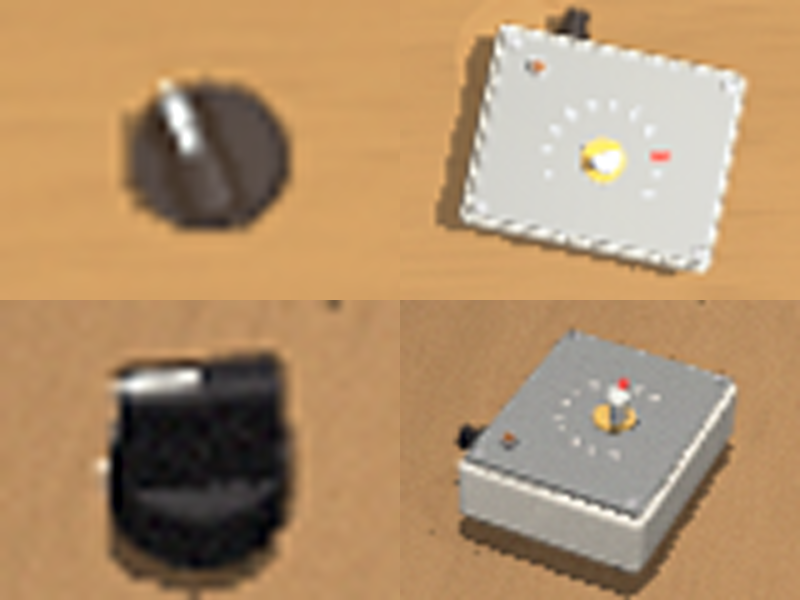

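```bash
cat > m.py <<'E'
from h import *
def cloud(cam,d):
    c=camera_info(cam);T=np.array(c["T"]);v,u=np.mgrid[:400,:640]
    q=np.stack([(u-c["cx"])/c["fx"]*d,-(v-c["cy"])/c["fy"]*d,-d],-1)
    P=q@T[:3,:3].T+T[:3,3];P[d==0]=np.nan;return P
E
python3 - <<'E'
from m import *
s=state();print({k:np.round(v,3).tolist() for k,v in s.items()})
for cam in("top","side"):
    im=cv2.imread(f"pics/{cam}0.png").astype(int);P=cloud(cam,np.load(f"pics/{cam}0.npy"))
    x,y,z=P[...,0],P[...,1],P[...,2]
    m=(abs(x-.53)<.1)&(abs(y+.16)<.11)&(abs(z-.05)<.006)&(im.min(-1)>110)
    r=cv2.minAreaRect((P[m][:,:2]*1000).astype(np.float32));print(cam,"panel",r,m.sum(),z[m].mean())
    m=(abs(x-.527)<.05)&(abs(y+.158)<.05)&(z>.058);print("spindle",np.nanmedian(P[m],0),m.sum())
    hsvred=(im[...,2]>180)&(im[...,1]<120)&(im[...,0]<120)&(abs(x-.52)<.05)&(abs(y+.18)<.05)
    print("red",[np.round(world(cam,(u,v),z=.05),4) for v,u in [np.argwhere(hsvred).mean(0)]] if hsvred.any() else None)
    k=(abs(x-.525)<.04)&(abs(y-.15)<.04)&(z>.034);Q=P[k];print("bar",Q.mean(0),len(Q))
    e,w=np.linalg.eigh(np.cov(Q[:,:2].T));print(e**.5,np.arctan2(*w[::-1,1]))
    k=(abs(x-.525)<.045)&(abs(y-.15)<.045)&(z>.008);Q=P[k];print("knob",Q.mean(0),len(Q),cv2.minEnclosingCircle((Q[:,:2]*1000).astype(np.float32)))
    w=k&(im.min(-1)>140);print("white",P[w].round(4).tolist())
    for n in["knob_centre","control_box","spindle_tip","knob_pointer"]:
        for r in pinpoint(cam,n)[:4]: print(n,r["conf"],world(cam,r["position"],z={"knob_centre":.0225,"control_box":0,"spindle_tip":.068,"knob_pointer":.0}[n]).round(4))
    for r in masks_of(cam,"knob_centre")[:4]:
        v,u=np.argwhere(r["region"]).mean(0);print("mask",r["conf"],u,v,r["box"],im[r["region"]].mean(0).round())
E
```

```text
{'time': 1.1, 'joint_pos': [-1.412, 0.053, 1.613, -0.0, 1.476, -0.119], 'joint_vel': [0.001, 0.001, -0.001, 0.001, 0.001, -0.002], 'joint_efforts': [0.001, -39.369, -37.047, -0.0, 0.0, 0.0], 'tool_pos': [0.171, -0.601, 0.231], 'tool_rot': [0.0, 0.99, 0.138, -0.0], 'contact_force': [-0.422, 0.832, -0.293], 'ft_torque': [-0.012, 0.004, -0.023], 'grasp_force': 0.0, 'gripper_width': 0.995}
top panel ((541.677001953125, -159.97494506835938), (148.4090576171875, 118.82247924804688), 77.08078002929688) 1889 0.05049189211328662
spindle [ 0.53165331 -0.15938307  0.0682965 ] 21
red [array([ 0.5341, -0.1926,  0.05  ])]
bar [0.52883575 0.15232438 0.0447938 ] 70
[0.004217   0.01180972] -2.7734372313150417
knob [0.52842435 0.15108477 0.0301946 ] 185 ((528.971435546875, 152.44151306152344), 22.327077865600586)
white [[0.5452, 0.1582, 0.0444], [0.5425, 0.1614, 0.0425], [0.5422, 0.158, 0.0453], [0.5423, 0.1554, 0.0435], [0.5395, 0.1585, 0.0423], [0.5392, 0.1551, 0.0457], [0.5363, 0.1579, 0.0466], [0.5363, 0.1553, 0.0446], [0.5332, 0.1548, 0.0479], [0.5333, 0.1523, 0.0453], [0.5303, 0.1547, 0.0485], [
[... 1615 characters left out ...]
0.0225]
knob_centre 0.61 [0.5132 0.0749 0.0225]
control_box 0.91 [ 0.547  -0.1688  0.    ]
control_box 0.63 [0.5476 0.172  0.    ]
spindle_tip 0.82 [ 0.5268 -0.1515  0.068 ]
knob_pointer 0.87 [0.4506 0.1252 0.    ]
knob_pointer 0.83 [0.4891 0.243  0.    ]
knob_pointer 0.77 [0.5349 0.1702 0.    ]
knob_pointer 0.49 [0.5326 0.0521 0.    ]
mask 0.93 326.50677506775065 278.44173441734415 [318.8, 269.0, 18.7, 19.4] [43. 45. 50.]
mask 0.84 340.9043062200957 317.6674641148325 [332.4, 305.2, 19.8, 22.0] [ 54.  76. 111.]
mask 0.75 363.18251928020567 283.88688946015424 [352.7, 267.7, 19.3, 24.5] [147. 132. 197.]
mask 0.53 337.47342995169083 252.59420289855072 [331.8, 242.7, 13.4, 18.8] [144.  91.  72.]
```

```bash
python3 -m handwheel '[[[0.008,0.016,0,0,0,1],[0.0148,0.0312,0,0,0,1],[0.0148,0.0312,0,0,0,1],[0.0148,0.0312,0,0,0,1],[0.0148,0.0312,0,0,0,1.3],[0.0148,0.0312,0,0,0,0],[0.0148,0.0312,0,0,0,0],[0.0148,0.0312,0,0,0,0],[0.0148,0.0312,0,0,0,0],[0.0148,0.0312,0,0,0,0],[0.0148,0.0312,0,0,0,0],[0.0148,0.0312,0,0,0,0],[0.0148,0.0312,0,0,0,0],[0.0148,0.0312,0,0,0,0],[0.0148,0.0312,0,0,0,0],[0.0148,0.0312,0,0,0,0],[0.0148,0.0312,0,0,0,0],[0.0148,0.0312,0,0,0,0],[0.0148,0.0312,0,0,0,0],[0.0148,0.0312,0,0,0,0]]]' 0.55; python3 -c "
from plant import *;print(state())"
```

```text
time: 3.27
tool_pos: [0.4611, 0.0096, 0.2317]
tool_rot: [0.0, 0.983, 0.184, 0.001]
contact_force: [0.7, -1.6, -0.4]
gripper_width: 0.551
grasp_force: 0.0
{'time': 3.2667, 'joint_pos': array([-1.40734122e-01, -3.58092427e-01,  1.97911838e+00, -9.67455607e-05,
        1.51947683e+00,  1.05944187e+00]), 'joint_vel': array([ 0.88805598,  0.48680536, -0.363574  , -0.00451641, -0.12898336,
        0.88145334]), 'joint_efforts': array([ -3.72448973, -24.87367451, -35.69297075,   0.1002024 ,
         0.24265054,  -0.71246322]), 'tool_pos': array([0.46108621, 0.00959125, 0.23165092]), 'tool_rot': array([2.20308212e-04, 9.82878549e-01, 1.84253786e-01, 5.00755872e-04]), 'contact_force': array([ 0.72875736, -1.5652848 , -0.40141024]), 'ft_torque': array([-0.02107281, -0.05110241, -0.0274126 ]), 'grasp_force': 0.0, 'gripper_width': 0.5505520823066925}
```

```bash
python3 -m handwheel '[[[0.0136,0.0288,0,0,0,0],[0.0136,0.0288,0,0,0,0],[0.0136,0.0288,-0.01,0,0,0],[0.0136,0.0288,-0.02,0,0,0],[0.0136,0.0288,-0.02,0,0,0],[0,0,-0.03,0,0,0],[0,0,-0.03,0,0,0],[0,0,-0.02,0,0,0],[0,0,-0.01,0,0,0],[0,0,0,0,0,0],[0,0,0,0,0,0]]]'; python3 - <<'E'
from h import *
o=[]
for n in("top","side"):
    p,d=grab_frame(n);u,v=map(int,proj(n,[.53,.152,.06]));print(u,v)
    o.append(cv2.resize(p[v-40:v+40,u-40:u+40],(400,400),interpolation=cv2.INTER_CUBIC))
cv2.imwrite("pics/c2.png",np.hstack(o))
E
```

```text
time: 4.18
tool_pos: [0.5288, 0.1517, 0.0918]
tool_rot: [-0.0, 0.983, 0.184, 0.0]
contact_force: [0.7, 0.5, 0.4]
gripper_width: 0.549
grasp_force: 0.0
255 215
325 265
```

View pics/c2.png

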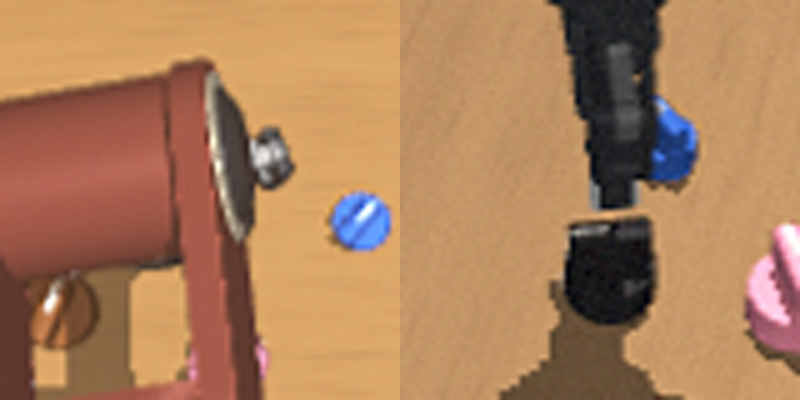

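The side view shows the fingers (615,200) standing over the bar (570–650, 225). The top view is blocked by the arm. I'll go down and grip.

```bash
python3 -m handwheel '[[[0,0,-0.018,0,0,0],[0,0,-0.018,0,0,0],[0,0,-0.015,0,0,0],[0,0,-0.010,0,0,0],[0,0,-0.0055,0,0,0],[0,0,0,0,0,0]]]'; python3 -m handwheel '[[[0,0,0,0,0,0],[0,0,0,0,0,0],[0,0,0,0,0,0],[0,0,0,0,0,0],[0,0,0,0,0,0],[0,0,0,0,0,0],[0,0,0,0,0,0],[0,0,0,0,0,0]]]' 0
```

```text
time: 4.78
tool_pos: [0.5285, 0.1517, 0.0246]
tool_rot: [-0.0, 0.983, 0.184, -0.0]
contact_force: [-0.9, -0.4, -0.1]
gripper_width: 0.547
grasp_force: 0.0
time: 5.45
tool_pos: [0.5298, 0.152, 0.0263]
tool_rot: [0.0, 0.983, 0.184, 0.001]
contact_force: [-0.2, 0.3, 5.1]
gripper_width: 0.149
grasp_force: 60.9
```

```bash
python3 -m handwheel '[[[0,0,0.005,0,0,0],[0,0,0.015,0,0,0],[0,0,0.03,0,0,0],[0,0,0.03,0,0,0],[0,0,0.03,0,0,0],[0,0,0.015,0,0,0],[0,-0.015,0,0,0,0],[0.0005,-0.026,0,0,0,0],[0.0005,-0.026,0,0,0,0],[0.0005,-0.026,0,0,0,0],[0.0005,-0.026,0,0,0,0],[0.0005,-0.026,0,0,0,0],[0.0005,-0.026,0,0,0,0],[0.0005,-0.026,0,0,0,0],[0,-0.026,0,0,0,0],[0,-0.026,0,0,0,0],[0,-0.026,0,0,0,0],[0,-0.02,0,0,0,0],[0,-0.016,0,0,0,0],[0,0,0,0,0,0]]]'; python3 - <<'E'
from m import *
o=[]
for cam in("top","side"):
    im=cv2.imread(f"pics/{cam}0.png");u,v=[int(round(a)) for a in proj(cam,[.532,-.159,.06])]
    o.append(cv2.resize(im[v-10:v+10,u-10:u+10],(400,400),interpolation=cv2.INTER_NEAREST))
    b,g,r=[im[...,i].astype(int) for i in range(3)]
    yy,xx=np.mgrid[:400,:640]
    m=((r-b)>60)&((g-b)>35)&(abs(xx-u)<12)&(abs(yy-v)<12)
    pts=np.argwhere(m)[:,::-1];W=np.array([world(cam,p,z=.052) for p in pts])
    print(cam,(u,v),m.sum(),W.mean(0),W.min(0),W.max(0),cv2.minEnclosingCircle((W[:,:2]*1000).astype(np.float32)))
    P=cloud(cam,np.load(f"pics/{cam}0.npy"))[v-7:v+8,u-7:u+8]
    print((P[...,2]*1000).round().astype(int))
    print(im[v-7:v+8,u-7:u+8].mean(-1).astype(int))
p,d=grab_frame("side");u,v=[int(a) for a in proj("side",[.532,-.159,.09])]
o.append(cv2.resize(p[v-30:v+30,u-30:u+30],(400,400),interpolation=cv2.INTER_CUBIC))
p,d=grab_frame("top");u,v=[int(a) for a in proj("top",[.532,-.159,.09])]
o.append(cv2.resize(p[v-30:v+30,u-30:u+30],(400,400),interpolation=cv2.INTER_CUBIC))
cv2.imwrite("pics/c3.png",cv2.resize(np.vstack([np.hstack(o[:2]),np.hstack(o[2:])]),(600,600)))
E
```

```text
time: 7.12
tool_pos: [0.5315, -0.1616, 0.1495]
tool_rot: [0.0, 0.983, 0.183, -0.0]
contact_force: [0.8, -0.6, -0.7]
gripper_width: 0.147
grasp_force: 60.3
top (362, 213) 37 [ 0.53454072 -0.15741162  0.052     ] [ 0.52012176 -0.17032663  0.052     ] [ 0.54647064 -0.14679579  0.052     ] ((533.27685546875, -159.154052734375), 13.19490909576416)
[[                  45                   50                   52
                    53                   53                   52
                    46                   50                   49
                    53                   52                   48
                    50                   49                   51]
 [                  52                   53                   49
                    48                   51                   48
                    55                   51                   52
                    53                   49                   53
                    50                   55                   52]
 [                  48                   49                   50
                    48                
[... 10473 characters left out ...]
153 153]
 [154 154 157 157 152 175 231 239 232 186 164 185 156 153 154]
 [151 154 153 155 150 179 233 242 243 226 152 158 150 163 198]
 [155 155 155 154 149 148 190 236 204 143 155 155 153 155 162]
 [155 155 157 167 179 165 119 155 146 139 162 153 152 156 157]
 [152 157 165 180 180 169 109 137 135 149 185 156 156 157 154]
 [157 151 148 181 181 172 100 132 134 139 185 162 157 156 155]
 [154 158 148 158 187 179 124 137 138 181 169 104 157 157 157]
 [157 155 148 130 141 160  93 103 123 139 110 150 157 156 154]
 [155 157 154 150 149 124  77  94 142 155 149 155 156 156 157]
 [154 158 156 154 155 153 152 151 157 155 155 154 155 151 156]]<stdin>:12: RuntimeWarning: invalid value encountered in cast
```

View pics/c3.png

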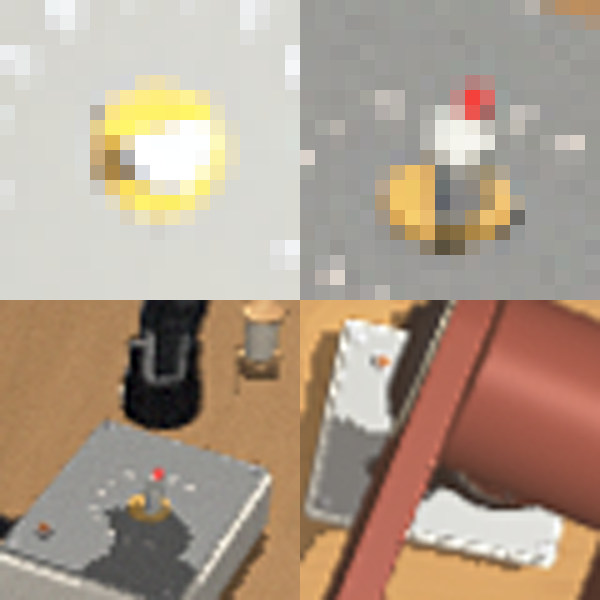

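```bash
python3 - <<'E'
from h import *
im=cv2.imread("pics/top0.png").astype(float)
u0,v0=355,205;S=12
mn=im[v0:v0+S+4,u0:u0+S+4].min(-1);print(mn.astype(int))
# D mask in pixel space, supersampled 8x
k=8;n=16
jj,ii=np.mgrid[:n*k,:n*k];uu=u0+(ii+.5)/k-.5;vv=v0+(jj+.5)/k-.5
W=np.array([world("top",(a,b),z=.068) for a,b in zip(uu.ravel(),vv.ravel())])[:,:2].reshape(n*k,n*k,2)
C=np.array([world("top",(a,b),z=.052) for a,b in zip(uu.ravel(),vv.ravel())])[:,:2].reshape(n*k,n*k,2)
bl=lambda m:m.astype(float).reshape(n,k,n,k).mean((1,3))
# collar fit : saturation (r-b) or white inside => disc
I=im[v0:v0+n,u0:u0+n];sat=I.max(-1)-I.min(-1)
res=[]
w=np.clip((mn-212)/38,0,1)
coll=np.clip(np.maximum(sat/80,w),0,1)
dark=(I.mean(-1)<180);coll[dark]=1
b=min(((bl(np.hypot(*(C-np.array([x,y])).transpose(2,0,1))<.013)-coll)**2).sum()*1e0 and (((bl(np.hypot(C[...,0]-x,C[...,1]-y)<.013)-coll)**2).sum(),x,y) for x in np.arange(.527,.539,.0005) for y in np.arange(-.165,-.153,.0005))
print("collar",b)
for x in np.arange(.527,.539,.001):
  for y in np.arange(-.165,-.153,.001):
    dx,dy=W[...,0]-x,W[...,1]-y;disc=np.hypot(dx,dy)<.0078
    for a in range(-75,60,5):
      t=np.radians(a);res.append((((bl(disc&(dx*np.cos(t)+dy*np.sin(t)<.003))-w)**2).sum(),x,y,a))
res.sort()
for r in res[:12]:print(np.round(r,4))
best={}
for r in res:best.setdefault(r[3],r[0])
print({a:round(best[a],2) for a in sorted(best)})
near=[r for r in res if np.hypot(r[1]-b[1],r[2]-b[2])<.0013][:8];print(np.round(near,4))
E
```

```text
[[206 217 210 207 209 209 209 209 209 210 211 210 209 220 213 210]
 [207 207 208 209 209 210 209 210 210 211 211 210 210 211 211 210]
 [207 208 207 209 210 210 211 212 212 212 211 211 210 211 211 210]
 [208 208 209 210 212 212 187 178 194 212 214 213 211 212 211 210]
 [208 208 209 213 189 157 133 125 135 150 170 204 211 212 212 211]
 [207 208 211 167 132 111 106 105 103 103 118 196 212 212 211 212]
 [208 209 213 141 110 107 141 170 228 254 243 190 203 212 213 212]
 [208 209 215 128  80 176 255 253 253 254 254 187 196 213 212 213]
 [208 209 216 120  74 176 255 255 254 254 250 163 196 212 212 213]
 [208 209 214 125  69 106 220 255 255 255 203 163 203 213 212 212]
 [209 209 211 194 124  95 123 206 219 197 128 185 211 212 212 212]
 [209 209 209 214 197 127 109 106 101 135 178 208 212 212 212 212]
 [209 210 209 210 213 194 191 164 183 198 210 212 212 212 211 211]
 [210 209 211 210 211 211 212 204 211 213 212 211 211 212 211 211]
 [209 209 210 211 210 209 210 211 212 211 211 210 212 212 211 227]
 [209 209 210 211 211 210 209 210 210 211 210 210 211 212 211 220]]Traceback (most recent call last):
  File "<stdin>", line 8, in <module>
  File "h.py", line 4, in world
    c=camera_info(cam);T=np.array(c["T"])
ValueError: time passes only in moves, steps and waits
```

```bash
sed -i 's/^def world/import functools\ncamera_info=functools.cache(camera_info)\ndef world/' h.py; cat > fit.py <<'E'
from h import *
im=cv2.imread("pics/top0.png").astype(float)
u0,v0,k,n=355,205,8,16
I=im[v0:v0+n,u0:u0+n];mn=I.min(-1)
jj,ii=np.mgrid[:n*k,:n*k];uu=u0+(ii+.5)/k-.5;vv=v0+(jj+.5)/k-.5
W=np.array([world("top",p,z=.068)[:2] for p in zip(uu.ravel(),vv.ravel())]).reshape(n*k,n*k,2)
C=np.array([world("top",p,z=.052)[:2] for p in zip(uu.ravel(),vv.ravel())]).reshape(n*k,n*k,2)
bl=lambda m:m.astype(float).reshape(n,k,n,k).mean((1,3))
sat=I.max(-1)-mn
coll=np.clip(sat/110,0,1);coll[(mn>215)]=1
coll[6:10,4:11]=1
b=min((((bl(np.hypot(C[...,0]-x,C[...,1]-y)<.013)-coll)**2).sum(),x,y) for x in np.arange(.527,.539,.0005) for y in np.arange(-.165,-.153,.0005))
print("collar",b)
w=np.clip((mn-115)/135,0,1);far=bl(np.hypot(C[...,0]-b[1],C[...,1]-b[2])>.011)>.5;w[far]=0
res=[]
for x in np.arange(.527,.539,.001):
  for y in np.arange(-.165,-.153,.001):
    dx,dy=W[...,0]-x,W[...,1]-y;disc=np.hypot(dx,dy)<.0078
    for a in range(-75,65,5):
      t=np.radians(a);res.append((((bl(disc&(dx*np.cos(t)+dy*np.sin(t)<.003))-w)**2).sum(),x,y,a))
res.sort()
print(np.round(res[:8],4))
best={}
for r in res:best.setdefault(r[3],round(r[0],2))
print(sorted(best.items()))
print(np.round([r for r in res if np.hypot(r[1]-b[1],r[2]-b[2])<.0013][:6],4))
E
python3 fit.py
```

```text
collar (np.float64(7.3501388171487605), np.float64(0.5329999999999994), np.float64(-0.159))
[[ 1.2468  0.533  -0.159  20.    ]
 [ 1.2951  0.533  -0.159  15.    ]
 [ 1.3364  0.533  -0.159  25.    ]
 [ 1.4778  0.533  -0.159  10.    ]
 [ 1.5596  0.533  -0.159  30.    ]
 [ 1.6244  0.533  -0.159   5.    ]
 [ 1.8165  0.533  -0.159  35.    ]
 [ 1.8356  0.534  -0.159  15.    ]]
[(-75, np.float64(4.53)), (-70, np.float64(4.5)), (-65, np.float64(4.57)), (-60, np.float64(4.54)), (-55, np.float64(4.53)), (-50, np.float64(4.44)), (-45, np.float64(4.47)), (-40, np.float64(4.36)), (-35, np.float64(4.15)), (-30, np.float64(3.91)), (-25, np.float64(3.7)), (-20, np.float64(3.46)), (-15, np.float64(3.08)), (-10, np.float64(2.81)), (-5, np.float64(2.37)), (0, np.float64(1.98)), (5, np.float64(1.62)), (10, np.float64(1.48)), (15, np.float64(1.3)), (20, np.float64(1.25)), (25, np.float64(1.34)), (30, np.float64(1.56)), (35, np.float64(1.82)), (40, np.float64(2.09)), (45, np.float64(2.36)), (50, np.float64(2.65)), (55, np.float64(2.92)), (60, np.float64(3.14))]
[[ 1.2468  0.533  -0.159  20.    ]
 [ 1.2951  0.533  -0.159  15.    ]
 [ 1.3364  0.533  -0.159  25.    ]
 [ 1.4778  0.533  -0.159  10.    ]
 [ 1.5596  0.533  -0.159  30.    ]
 [ 1.6244  0.533  -0.159   5.    ]]
```

```bash
python3 -m handwheel '[[[0,0,0,0,0,0],[0.0014,0,-0.02,0,0,-1],[0,0,-0.02,0,0,-1],[0,0,-0.006,0,0,0],[0,0,0,0,0,0],[0,0,0,0,0,0],[0,0,0,0,0,0]]]'; python3 - <<'E'
from m import *
s=state();print(s["tool_pos"],s["contact_force"],s["joint_vel"].round(3))
p,d=grab_frame("side");u,v=[int(a) for a in proj("side",[.532,-.159,.09])]
cv2.imwrite("pics/c4.png",cv2.resize(p[v-30:v+30,u-30:u+30],(600,600),interpolation=cv2.INTER_CUBIC));np.save("pics/c4.npy",d);cv2.imwrite("pics/s4.png",p)
E
```

```text
time: 7.8
tool_pos: [0.5343, -0.1591, 0.1051]
tool_rot: [0.001, 0.986, 0.167, 0.001]
contact_force: [-0.1, -0.6, 0.3]
gripper_width: 0.151
grasp_force: 60.2
[ 0.53428562 -0.15911437  0.10510188] [-0.12373696 -0.60961273  0.26669816] [-0.004 -0.006 -0.01  -0.001 -0.003 -0.   ]
```

View pics/c4.png

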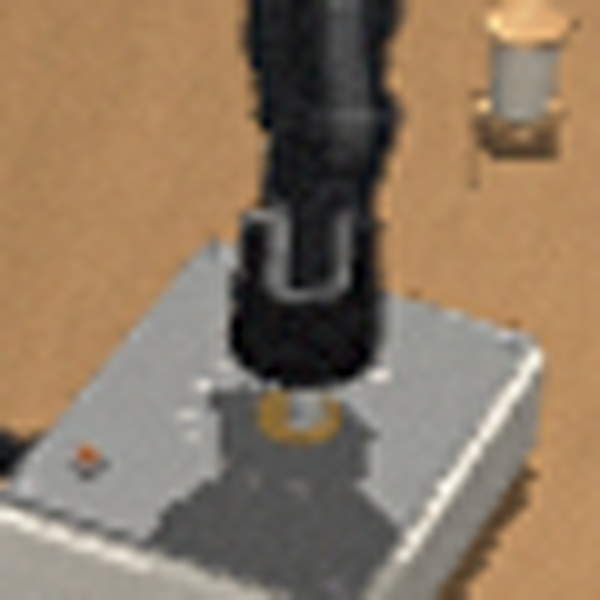

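```bash
python3 - <<'E'
from m import *
a=np.linspace(0,6.283,60)
def cols(c,r,z0,z1):
    q=[proj("side",[c[0]+r*np.cos(t),c[1]+r*np.sin(t),z]) for t in a for z in(z0,z1)];q=np.array(q);return q[:,0].min(),q[:,0].max(),q[:,0].mean()
print("origin",proj("side",[.532,-.159,.09]))
p=cv2.imread("pics/s4.png").astype(int);g=p.mean(-1)
u,v=[int(t) for t in proj("side",[.532,-.159,.09])]
def edges(row,thr):
    L=g[row];m=np.where((L[u-14:u+15]<thr))[0]+u-14
    l,r=m[0],m[-1]
    le=l-.5-(0 if 1 else 0)+ -( (L[l-1]-0) and (L[l-1]<thr+40)*.3)
    return l,r,L[l-2:l+2].round(),L[r-1:r+3].round()
for row in range(v,v+9): print(row,g[row,u-10:u+12].astype(int))
print("knob pred at tcp",cols((.5343,-.1591),.023,.0795,.1005))
print("collar pred",cols((.533,-.159),.013,.052,.052))
sat=p.max(-1)-p.min(-1)
for row in range(v+6,v+16): print(row,sat[row,u-10:u+12])
print(u-10)
E
```

```text
origin (np.float64(351.0118000767765), np.float64(177.33077065547755))
177 [155 156 145  71  16  21  18  26  35  40  34  25  35  28  18  20  15  46
 109 156 153 151]
178 [151 154 147  43  16  18  20  25  12  14  24  19  12  21  23  28  26  49
 110 157 152 150]
179 [153 159 143   5  14  20  21  21  17  25  17  22  26  18  24  25  16  42
 110 156 153 149]
180 [154 153 125  15  18  25  18  20  13  17  18  24  25  27  20  17  20  44
 110 154 147 154]
181 [149 157 141  10  13  21  23  17  26  23  17  14  21  20  21   7  17  58
 128 158 151 151]
182 [150 156 141  64   7  17  23  26  25  26  22  20   6  24  18  20   4  81
 155 154 153 151]
183 [152 164 182 134  32  14  23  11  16  17  16  19  26  13  17   5  40 105
 158 153 154 151]
184 [150 151 159 159 139  72  15   9  16  12  16  13  19  15   5  42 120 204
 208 152 152 151]
185 [212 152 158 144 114 142  94 110  28  39  34  41  54  83 104 153 150 160
 156 149 147 152]
knob pred at tcp (np.float64(342.2074708394654), np.float64(358.39783056281374), np.float64(350.1175348173467))
collar pred (np.float64(345.7004074444143), np.float64(354.45587200591183), np.float64(350.00621315787333))
183 [ 4  7 11  6  2  4  3  6  7  2  5  4  4  6  5  3  2  3  4  7  3  4]
184 [ 4  2  6  2  5  0  8  5  4  4  3  3  5  1  4  1  5 14 16  5  4  3]
185 [15  3  4  3  2  1  2  2  3  3  5  4  3  2  1  5  4  5  6  6  3  4]
186 [ 5  3  5  1  3  6 44 69 54  6  8  9 27 17  4  3  4  5  6  4  5  1]
187 [ 2  2  2  1  0 19 81 80 58  0  6 12 40 56  2  1  2  2  1  4  4  3]
188 [ 3  2  2  1  3 26 84 81 60  4  1  7 38 71 12  1  3  2  3  4  2  4]
189 [ 2  4  3  2  2 24 82 83 61 14  8 43 66 74  5  2  5  5  6  4  5  3]
190 [ 7  5  3  2  5  6 34 75 86 70 69 86 77 31  1  1  4  1  3  3  4  3]
191 [ 4  2  1  2  3  1  4  8 24 28 37 22 11  2  1  2  4  5  2  2  6  3]
192 [1 3 4 4 1 2 1 2 2 1 4 3 2 2 1 3 1 3 4 3 5 4]
341
```

```bash
python3 -m handwheel '[[[0,0,-0.004,0,0,0],[0,0,-0.003,0,0,0],[0,0,-0.002,0,0,0],[0,0,-0.001,0,0,0],[0,0,-0.001,0,0,0],[0,0,-0.001,0,0,0],[0,0,0,0,0,0]]]';python3 -m handwheel '[[[0,0,-0.001,0,0,0],[0,0,-0.0005,0,0,0],[0,0,0,0,0,0]]]'
```

```text
time: 8.43
tool_pos: [0.5343, -0.1595, 0.0927]
tool_rot: [0.0, 0.986, 0.167, 0.001]
contact_force: [0.5, 1.2, 0.7]
gripper_width: 0.151
grasp_force: 60.5
time: 8.68
tool_pos: [0.5342, -0.1592, 0.0904]
tool_rot: [0.0, 0.986, 0.167, 0.001]
contact_force: [4.1, 1.4, 0.3]
gripper_width: 0.146
grasp_force: 60.3
```

```bash
python3 -m handwheel '[[[0.0006,0.0002,-0.0008,0,0,0],[0.0003,0,-0.0008,0,0,0],[0,0,-0.0008,0,0,0],[0,0,0,0,0,0],[0,0,0,0,0,0]]]'
```

```text
time: 9.1
tool_pos: [0.5343, -0.1589, 0.0876]
tool_rot: [-0.0, 0.986, 0.167, -0.0]
contact_force: [3.1, 0.9, 0.4]
gripper_width: 0.146
grasp_force: 60.2
```

```bash
python3 -m handwheel '[[[0,0,-0.0008,0,0,0],[0,0,-0.0008,0,0,0],[0,0,0,0,0,0],[0,0,0,0,0,0]]]'; python3 -c "
from plant import *;s=state();print(s['ft_torque'])"
```

```text
time: 9.43
tool_pos: [0.5345, -0.1591, 0.0866]
tool_rot: [0.0, 0.986, 0.167, 0.0]
contact_force: [1.2, 0.4, 2.6]
gripper_width: 0.144
grasp_force: 60.6
[ 0.20246622 -0.34467258  0.01806242]
```

```bash
python3 -m handwheel '[[[0.0003,0,-0.001,0,0,0],[0,0,-0.001,0,0,0],[0,0,-0.0005,0,0,0],[0,0,0,0,0,0]]]'
```

```text
time: 9.77
tool_pos: [0.5346, -0.159, 0.0836]
tool_rot: [0.0, 0.986, 0.167, -0.0]
contact_force: [1.5, 1.4, 2.8]
gripper_width: 0.146
grasp_force: 60.5
```

```bash
python3 -m handwheel '[[[0.0002,0,-0.001,0,0,0],[0,0,-0.0005,0,0,0],[0,0,0,0,0,0]]]'
```

```text
time: 10.02
tool_pos: [0.5346, -0.159, 0.0818]
tool_rot: [-0.0, 0.986, 0.167, -0.0]
contact_force: [2.0, -0.6, 0.6]
gripper_width: 0.149
grasp_force: 60.4
```

```bash
python3 -m handwheel '[[[0,0,-0.001,0,0,0],[0,0,-0.001,0,0,0],[0,0,-0.001,0,0,0],[0,0,0,0,0,0]]]'
```

```text
time: 10.35
tool_pos: [0.5346, -0.159, 0.0787]
tool_rot: [-0.0, 0.986, 0.167, -0.0]
contact_force: [1.6, -0.5, -1.5]
gripper_width: 0.151
grasp_force: 60.2
```

```bash
python3 -m handwheel '[[[0,0,-0.001,0,0,0],[0,0,-0.0005,0,0,0],[0,0,0,0,0,0],[0,0,0,0,0,0]]]'; python3 -c "
from h import *
p,d=grab_frame('side');u,v=[int(a) for a in proj('side',[.532,-.159,.07])]
cv2.imwrite('pics/c5.png',cv2.resize(p[v-30:v+30,u-30:u+30],(600,600),interpolation=cv2.INTER_CUBIC))"
```

```text
time: 10.68
tool_pos: [0.5348, -0.1591, 0.0782]
tool_rot: [-0.0, 0.986, 0.167, -0.0]
contact_force: [-1.9, 0.6, 5.4]
gripper_width: 0.149
grasp_force: 61.0
```

View pics/c5.png

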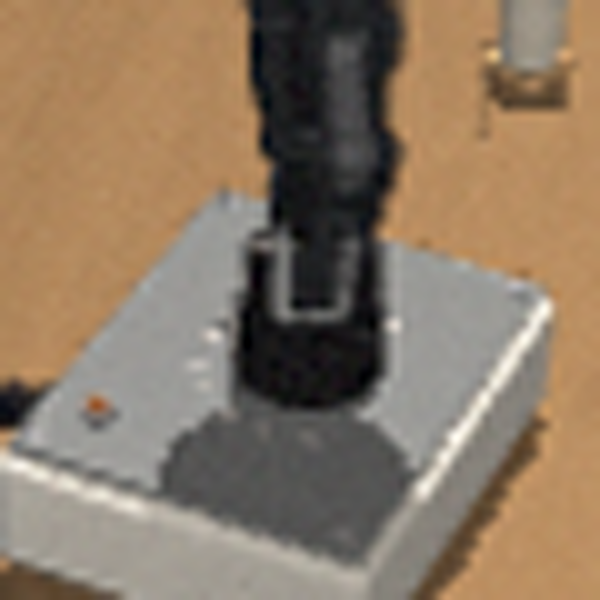

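```bash
python3 -m handwheel '[[[0,0,-0.001,0,0,0],[0,0,-0.0008,0,0,0],[0,0,0,0,0,0],[0,0,0,0,0,0]]]'
```

```text
time: 11.07
tool_pos: [0.5349, -0.1591, 0.0782]
tool_rot: [-0.0, 0.986, 0.167, -0.001]
contact_force: [-6.7, 2.4, 13.9]
gripper_width: 0.148
grasp_force: 62.4
```

```bash
python3 -m handwheel '[[[0,0,0.002,0,0,0],[0,0,0.0015,0,0,0],[0,0,0,0,0,0],[0.0001,-0.0001,0,0,0,-3],[0,-0.0002,0,0,0,-6],[0,-0.0002,0,0,0,-6],[0,-0.0002,0,0,0,-6],[0,-0.0002,0,0,0,-6]]]'
```

```text
time: 11.73
tool_pos: [0.5351, -0.1597, 0.0788]
tool_rot: [-0.0, 0.998, -0.07, 0.0]
contact_force: [1.8, 1.0, -2.0]
gripper_width: 0.146
grasp_force: 60.0
```

```bash
python3 -m handwheel '[[[-0.0001,-0.0001,0,0,0,-6],[-0.0001,-0.0001,0,0,0,-6],[-0.0001,-0.0001,0,0,0,-6],[-0.0001,-0.0001,0,0,0,-6],[-0.0001,-0.0001,0,0,0,-6],[-0.0002,-0.0001,0,0,0,-6],[-0.0002,-0.0001,0,0,0,-6],[-0.0002,0,0,0,0,-6],[-0.0002,0,0,0,0,-6],[-0.0002,0,0,0,0,-6],[-0.0002,0,0,0,0,-6],[-0.0002,0,0,0,0,-6],[0,0,0,0,0,-6],[0,0,0,0,0,-1.7],[0,0,0,0,0,0],[0,0,0,0,0,0],[0,0,0,0,0,0]]]'; python3 -c "
from plant import *;s=state();print(s['ft_torque'],s['joint_pos'])"
```

```text
time: 13.15
tool_pos: [0.533, -0.1616, 0.0788]
tool_rot: [0.001, 0.723, -0.691, 0.001]
contact_force: [1.5, -5.1, -3.6]
gripper_width: 0.146
grasp_force: 59.7
[-1.0197264  -0.30490004  0.03029876] [-4.26985224e-01  3.62809798e-02  1.89704244e+00 -1.92207323e-03
  1.20721529e+00  2.67009914e+00]
```

```bash
python3 -m handwheel '[[[0,-0.001,-0.0006,0,0,0],[0,-0.0005,-0.0005,0,0,0],[0,0,0,0,0,0],[0,0,0,0,0,0]]]'; python3 -m handwheel '[[[0,0,0,0,0,0],[0,0,0,0,0,0],[0,0,0,0,0,0],[0,0,0,0,0,0],[0,0,0,0,0,0]]]' 0.5;python3 -m handwheel '[[[0,0,0.005,0,0,0],[0,0,0.01,0,0,0],[0,0,0.02,0,0,0],[0,0,0.03,0,0,0],[0,0,0.04,0,0,0],[-0.01,0.03,0.02,0,0,0],[-0.01,0.04,0,0,0,0],[-0.01,0.04,0,0,0,0],[-0.01,0.04,0,0,0,0],[-0.01,0.04,0,0,0,0],[-0.01,0.04,0,0,0,0],[-0.01,0.04,0,0,0,0],[0,0.03,0,0,0,0],[0,0,0,0,0,0]]]'; python3 - <<'E'
from m import *
o=[]
for n in("top","side"):
    p,d=grab_frame(n);u,v=[int(a) for a in proj(n,[.532,-.159,.07])]
    o.append(cv2.resize(p[v-20:v+20,u-20:u+20],(400,400),interpolation=cv2.INTER_CUBIC))
    P=cloud(n,d);x,y,z=P[...,0],P[...,1],P[...,2]
    k=(np.hypot(x-.533,y+.16)<.035)&(z>.083)&(z<.12);Q=P[k];e,w=np.linalg.eigh(np.cov(Q[:,:2].T))
    print(n,len(Q),Q.mean(0),np.degrees(np.arctan2(*w[::-1,1])),np.median(z[k]))
    wm=k&(p.min(-1)>140);print(P[wm].mean(0))
    print([(r["conf"],world(n,r["position"],z=.055).round(4)) for r in pinpoint(n,"knob_pointer")[:5]])
cv2.imwrite("pics/c6.png",np.hstack(o))
E
```

```text
time: 13.48
tool_pos: [0.5331, -0.1618, 0.0787]
tool_rot: [-0.0, 0.723, -0.691, -0.0]
contact_force: [-1.3, 1.0, 2.8]
gripper_width: 0.145
grasp_force: 60.7
time: 13.9
tool_pos: [0.533, -0.162, 0.0782]
tool_rot: [-0.0, 0.722, -0.691, -0.0]
contact_force: [-0.2, -0.6, 0.1]
gripper_width: 0.496
grasp_force: 0.0
time: 15.07
tool_pos: [0.4647, 0.1159, 0.2042]
tool_rot: [-0.008, 0.735, -0.678, -0.007]
contact_force: [0.1, -0.3, -0.4]
gripper_width: 0.499
grasp_force: 0.0
top 72 [ 0.53383918 -0.15790831  0.09763686] 95.38848181964367 0.09764095073951506
[ 0.53404067 -0.17019065  0.0987655 ]
[(0.48, array([ 0.5398, -0.1874,  0.055 ])), (0.41, array([0.5329, 0.0405, 0.055 ]))]
side 0 [nan nan nan] nan nan
[nan nan nan]
[(0.75, array([0.5289, 0.1004, 0.055 ])), (0.61, array([ 0.536 , -0.1647,  0.055 ])), (0.6, array([0.4936, 0.2711, 0.055 ])), (0.58, array([0.4462, 0.1768, 0.055 ]))]
  avg = a.mean(axis, **keepdims_kw)
  ret = um.true_divide(
<stdin>:7: RuntimeWarning: Degrees of freedom <= 0 for slice
  c *= np.true_divide(1, fact)
  c *= np.true_divide(1, fact)
<stdin>:8: RuntimeWarning: Mean of empty slice.
  return _methods._mean(a, axis=axis, dtype=dtype,
  ret = ret.dtype.type(ret / rcount)
<stdin>:9: RuntimeWarning: Mean of empty slice.
```

View pics/c6.png

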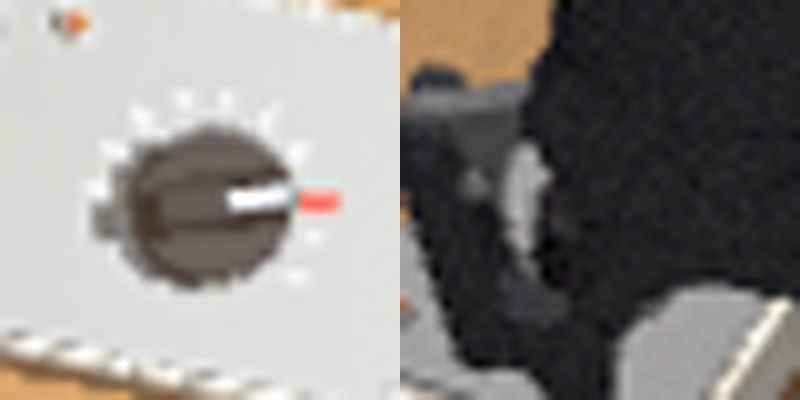

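The top view shows the knob seated with its white pointer (230,203)→(290,198) aimed at the red mark (320,201). I'll measure the angle more precisely by averaging frames.

```bash
python3 -m handwheel '[[[0,0.03,0.03,0,0,0],[0,0.03,0.03,0,0,0],[0,0.03,0.03,0,0,0],[0,0,0,0,0,0],[0,0,0,0,0,0]]]' >/dev/null; python3 - <<'E'
from m import *
D=[];I=[]
for i in range(8):
    p,d=grab_frame("top");d[d==0]=np.nan;D.append(d);I.append(p.astype(float))
P=cloud("top",np.nanmean(D,0));p=np.mean(I,0);x,y,z=P[...,0],P[...,1],P[...,2]
k=(np.hypot(x-.533,y+.16)<.035)&(z>.088)&(z<.12);Q=P[k];e,w=np.linalg.eigh(np.cov(Q[:,:2].T))
print("bar",len(Q),Q.mean(0),np.degrees(np.arctan2(*w[::-1,1]))-180,np.median(z[k]),e**.5*1e3)
v,u=np.where(np.hypot(x-.533,y+.16)<.021);wt=np.clip(p[v,u].min(-1)-130,0,None)
s=wt>0;X=np.array([world("top",q,z=.097)[:2] for q in zip(u[s],v[s])]);ws=wt[s]
c=np.average(X,axis=0,weights=ws);e,w=np.linalg.eigh(np.cov(X.T,aweights=ws));print("white",s.sum(),c,np.degrees(np.arctan2(*w[::-1,1])),e**.5*1e3,"from axis",np.degrees(np.arctan2(*(c-[.533,-.159])[::-1])))
r=(p[...,2]-p[...,1]>60)&(abs(x-.533)<.03)&(abs(y+.19)<.02);v,u=np.where(r);R=np.array([world("top",q,z=.05)[:2] for q in zip(u,v)]);wt=(p[...,2]-p[...,1])[r]
c=np.average(R,axis=0,weights=wt);print("red",c,np.degrees(np.arctan2(*(c-[.533,-.159])[::-1])))
E
```

```text
bar 72 [ 0.53384806 -0.15792931  0.09747548] -84.56833428857449 0.0977682544777223 [ 4.06363161 11.61023396]
white 16 [ 0.53415767 -0.16902387] 95.58021051587383 [1.6226223  5.24234887] from axis -83.41201743184006
red [ 0.53519081 -0.19251234] -86.25971756685513
```

```bash
python3 -c "
from plant import *;print(job_done())"
```

```text
the job is handed in; nothing more can be done
None
```

The black knob is back on the spindle, fully home on the collar, with its white pointer at the red mark to within about 3 degrees by camera. The job is handed in, and nothing else was seen to move.

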